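# Move the row of carving gouges to the new rack in order

### The arm

A 6-joint arm with a two-finger parallel gripper is mounted at the origin on the work surface. World frame = base frame: x ahead of the robot, y to its left, z up, the work surface at z = 0. Lengths are in m, angles in rad, forces in N, time in s.
With the tool pointing down it reaches from about 0.375 to 0.925 m from the base axis. Payload 5.7 kg.
Tool frame: the origin (TCP) lies midway between the tips of the shut fingers; the grasp point (between the pads) lies 19 mm behind it; z points along the fingers, x is the direction in which the jaws open and shut, and the axes are right-handed (so a half turn about z gives the same grasp; the last joint's range is limited). The gripper opens to 88 mm and grips with 3 to 60 N. Pads are 20 mm wide; open, the fingers measure 115 mm over their backs; the gripper's body (75 mm by 178 mm) begins 61 mm behind the grasp point.
Start: joints at [-1.446, 0.359, 1.51, -0, 1.272, -0.115], TCP at [0.142, -0.583, 0.223] pointing down, gripper open.
Joint ranges: [-2.97, 2.97], [-1.01, 2.36], [0.21, 2.38], [-0.96, 4.11], [0.2, 2.71], [-2.98, 2.98]. Speed limits (rad/s): [2.39, 2.39, 3.14, 3.14, 3.14, 3.14].

### API

Orientations are given as a unit quaternion [x, y, z, w].
In Python, from bench import move_ptp, servo_line, goto_joints, move_gripper, sleep, inverse_kinematics, capture, PlanningError, close_job, spot_in, silhouettes, current_clock, current_joint_pos, current_qvel, current_joint_torque, current_position, current_orientation, current_force, current_torque, current_finger_gap gives the robot as it stands. Calls block until the motion is done:
- move_ptp(position, orientation): joint-space move of the TCP to a pose.
- servo_line(position, orientation=None, rate=0.15, contact_N=None): straight line of the TCP; orientation=None keeps the orientation; rate is the mean speed in m/s. With contact_N (N) it stops when the force on the tool has changed by that much, and returns True; else False.
- goto_joints(angles): joint-space move.
- move_gripper(opening): finger opening in m; the grip force is fixed at half the most; returns when the fingers have stopped.
- sleep(seconds).
- inverse_kinematics(position, orientation): joint angles nearest the present ones, or None.
- capture(name): name is "scene" or "top" or "wrist"; returns a dict with "image" (400x640x3 uint8, blue, green, red), "range_z" (400x640 float32, m along the optical axis (not along the pixel's ray), 0 where there is no reading), "intrinsics" (3x3 intrinsics, pixels), "k1" (the pictures are not rectified: a ray, as slopes to the right and down, at radius r is drawn at 1 + k1 r^2 times it, then the intrinsics apply), "R" (3x3) and "t" (3): a world point X has camera coordinates R X + t. Camera axes: x right, y down, z forward; pixel columns grow to the right and rows downward; lengths in m; the calibration is good to about 2 mm. A picture is of the moment at which its call begins.
A pose or a line that the arm cannot do raises PlanningError and nothing moves.
- close_job(): hands the job in, once; it reports no verdict.
Trained networks look in the newest picture that a camera, given by its name, has taken for a name from the list of things; names that differ only in an ending like _2 or _b are one class to them, and where a whole thing is asked for, a point or a joint stands for the part that bears it (a point fixed in the world has none). Each returns a list of dicts, best first, with "conf" (0 to 1); they miss things now and then, are a little off and sometimes report something else, mostly with a low value. They report only what shows in the picture. A call takes as long as a camera call.
- spot_in(camera, query): "xy" ([column, row] in pixels, amid what is visible of it).
- silhouettes(camera, query): "region" (400x640 bool, what is visible of it) and "xy" ([column, row] in pixels, amid what is visible of it).
Readings, each from a call of its own:
- current_clock(): time.
- current_joint_pos(): joint angles.
- current_qvel(): joint speeds.
- current_joint_torque(): joint torques, N m.
- current_position(): TCP position.
- current_orientation(): TCP orientation.
- current_force(): force on the tool from outside, world axes, zero at the start.
- current_torque(): the same for the moment, N m.
- current_finger_gap(): finger opening in m.
Only numpy, scipy, OpenCV 4.12 (cv2) and the standard library are available. Lean on these libraries where they do the work, as an engineer would, in place of code of your own. Each camera call takes 0.05 s, during which the arm holds its last target. There are 200 camera calls.

### The job

Move the four carving gouges from the old rack (dark board, coloured rests) to the empty pale rack, one in each place, keeping their sequence: the gouge at the left end of the old row, as seen by the robot, goes in the place next to the brass knob, the one beside it next, and so on along the row. Lay each gouge level across both of its V supports, centred lengthwise, blade pointing away from the robot as it does now, and let go of them all.

Things in the scene. Friction and masses are not known exactly. Their poses are not given: they have to be found in the camera images.
- red_grip (a point): gouge with a red round handle (22 mm dia., 124 mm long), lying level in the rest of its colour. This point: on the axis, half-way along the handle; grip here, across it. Own +x runs towards the 8 mm wide steel blade, which ends 148 mm from here; y and z turn as it rolls. About 120 g, balances within 35 mm of here on the blade side.
- yellow_grip (a point): gouge with a yellow round handle (22 mm dia., 124 mm long), lying level in the rest of its colour. This point: on the axis, half-way along the handle; grip here, across it. Own +x runs towards the 14 mm wide steel blade, which ends 148 mm from here; y and z turn as it rolls. About 120 g, balances within 35 mm of here on the blade side.
- blue_grip (a point): gouge with a blue round handle (22 mm dia., 124 mm long), lying level in the rest of its colour. This point: on the axis, half-way along the handle; grip here, across it. Own +x runs towards the 20 mm wide steel blade, which ends 148 mm from here; y and z turn as it rolls. About 120 g, balances within 35 mm of here on the blade side.
- green_grip (a point): gouge with a green round handle (22 mm dia., 124 mm long), lying level in the rest of its colour. This point: on the axis, half-way along the handle; grip here, across it. Own +x runs towards the 26 mm wide steel blade, which ends 148 mm from here; y and z turn as it rolls. About 120 g, balances within 35 mm of here on the blade side.
- rest_red: fixed rest, red base plate 126 (x) x 60 (y) x 12 mm, one of four in a row 66 mm apart on the dark old rack; shows where the red gouge started. Origin: centre of its underside, 6 mm above the table. x away from the robot, y along the row to the robot's left. V supports at x = -42, +42 mm, 12 mm thick, 50 mm wide, tops 58 mm above the origin; gouge axis 52 mm above it.
- rest_yellow: fixed rest, yellow base plate 126 (x) x 60 (y) x 12 mm, one of four in a row 66 mm apart on the dark old rack; shows where the yellow gouge started. Origin: centre of its underside, 6 mm above the table. x away from the robot, y along the row to the robot's left. V supports at x = -42, +42 mm, 12 mm thick, 50 mm wide, tops 58 mm above the origin; gouge axis 52 mm above it.
- rest_blue: fixed rest, blue base plate 126 (x) x 60 (y) x 12 mm, one of four in a row 66 mm apart on the dark old rack; shows where the blue gouge started. Origin: centre of its underside, 6 mm above the table. x away from the robot, y along the row to the robot's left. V supports at x = -42, +42 mm, 12 mm thick, 50 mm wide, tops 58 mm above the origin; gouge axis 52 mm above it.
- rest_green: fixed rest, green base plate 126 (x) x 60 (y) x 12 mm, one of four in a row 66 mm apart on the dark old rack; shows where the green gouge started. Origin: centre of its underside, 6 mm above the table. x away from the robot, y along the row to the robot's left. V supports at x = -42, +42 mm, 12 mm thick, 50 mm wide, tops 58 mm above the origin; gouge axis 52 mm above it.
- new_rack: empty pale rack, fixed: board 130 (x) x 304 (y) x 18 mm. Origin: centre of its underside, on the table; x away from the robot, y along the row to its left. Places at x = 0, y = 99, 33, -33, -99 mm: each two self-centring Vs at x = -42, +42 mm (12 mm thick, 50 mm wide, tops 64 mm above the table). A laid handle's axis is 58 mm above the table. Knobs at x = -45, y = +138 and -138 mm.
- brass_knob: brass knob, 26 mm in diameter and 34 mm high, fixed at one end of the pale rack (its y = +138 or -138 mm); a black knob is at the other end. It marks the first place. Origin: centre of its underside, 18 mm above the table.

How it is judged:
By the outcome, as a careful person would: the job done as asked, in the order asked, and still so for the second after the job is handed in, with the robot touching nothing.
It also fails if it takes over 96 s, if anything falls off the work surface, if the arm or the gripper's body presses on something with over 40 N, if the wrist force passes 120 N, or if a joint passes its speed limit or range.

## Working session

There is one attempt and no reset: what is moved stays moved. The work goes in short steps, each a Python script; the robot and the scene stay as the last script left them, time stands still between calls to the robot, and variables do not carry over. Pictures are saved under pics/ and viewed, about 12 in all and at most 16, crops included, and the job is handed in when it is done.

```bash
mkdir -p pics; ls
python3 - <<'E'
from bench import *
import cv2,numpy as np
a=capture("scene");b=capture("top")
cv2.imwrite("pics/s1.png",a["image"]);cv2.imwrite("pics/t1.png",b["image"])
for c in(a,b): print(c["intrinsics"],c["k1"],c["R"],c["t"])
for n in["red_grip","yellow_grip","blue_grip","green_grip","rest_red","rest_yellow","rest_blue","rest_green","new_rack","brass_knob"]:
  for c in("top","scene"): print(n,c,[(np.round(d["xy"]),round(d["conf"],2)) for d in spot_in(c,n)][:3])
print(current_clock(),current_orientation())
E
```

```text
pics
[[374.77043041   0.         316.02339625]
 [  0.         374.77043041 197.06886777]
 [  0.           0.           1.        ]] -0.05905307622081881 [[-0.24669051  0.96891418 -0.0186845 ]
 [ 0.54278823  0.12217293 -0.83093605]
 [-0.80282298 -0.21512576 -0.55605411]] [ 0.10852066 -0.20760822  1.23655868]
[[402.49775288   0.         319.3997826 ]
 [  0.         402.49775288 194.69552347]
 [  0.           0.           1.        ]] -0.03807830896245339 [[-0.02000343 -0.99924202  0.03339518]
 [-0.99235779  0.01577558 -0.12238112]
 [ 0.12176153 -0.03558801 -0.99192118]] [-0.00837169  0.48866651  1.01433189]
red_grip top [(array([363., 150.]), 0.85)]
red_grip scene [(array([228., 233.]), 0.59)]
yellow_grip top [(array([437., 159.]), 0.87)]
yellow_grip scene [(array([152., 206.]), 0.56)]
blue_grip top [(array([412., 152.]), 0.96)]
blue_grip scene [(array([174., 216.]), 0.83)]
green_grip top [(array([390., 144.]), 0.58), (array([222., 185.]), 0.15)]
green_grip scene [(array([208., 217.]), 0.78)]
rest_red top [(array([350., 159.]), 0.56)]
rest_red scene [(array([243., 240.]), 0.56)]
rest_yellow top [(array([428., 172.]), 0.75)]
rest_yellow scene [(array([162., 213.]), 0.62)]
rest_blue top [(array([401., 171.]), 0.56)]
rest_blue scene [(array([191., 219.]), 0.58)]
rest_green top [(array([376., 161.]), 0.89)]
rest_green scene [(array([210., 227.]), 0.8)]
new_rack top [(array([223., 182.]), 0.96), (array([400., 168.]), 0.6)]
new_rack scene [(array([422., 246.]), 0.77)]
brass_knob top [(array([170., 204.]), 0.62)]
brass_knob scene [(array([485., 226.]), 0.43)]
1.1 [ 7.86603644e-01 -6.17458263e-01 -8.56736684e-06 -8.44187702e-06]
```

View pics/t1.png

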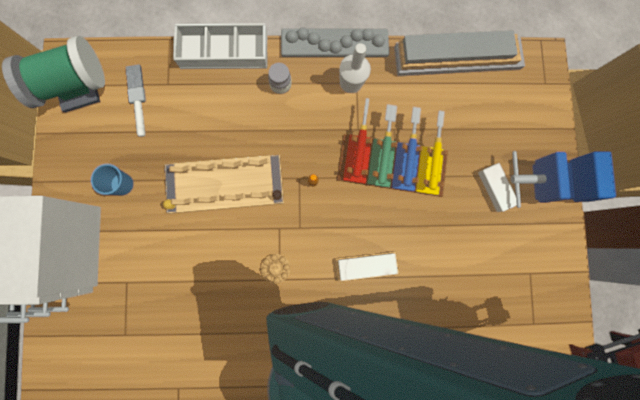

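View pics/s1.png

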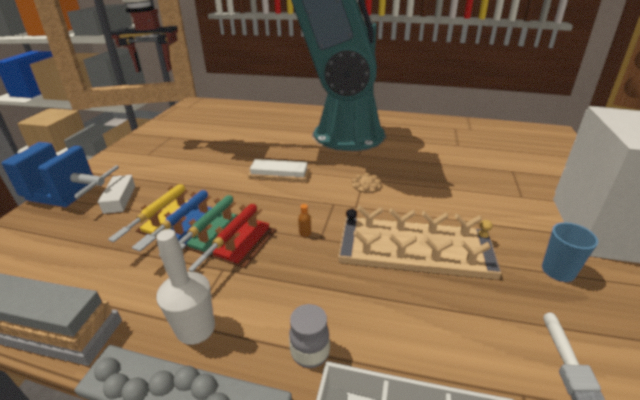

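Left to right the old row is red, green, blue, yellow. Brass knob is at the rack's left (+y) end (168,204), black at (277,195). An orange bottle stands between the racks (313,180) and a tall white bottle beyond (355,70).

```bash
cat > h.py <<'E'
from bench import *
import cv2,numpy as np
def world(c,px,z=None):
    px=np.asarray(px,float).reshape(-1,2)
    u=cv2.undistortPoints(px[:,None],c["intrinsics"],np.array([c["k1"],0,0,0.]))[:,0]
    d=np.c_[u,np.ones(len(u))]
    R,t=c["R"],c["t"]; o=-R.T@t; D=d@R
    if z is None:
        zz=c["range_z"][px[:,1].round().astype(int),px[:,0].round().astype(int)]
        return (o+D*zz[:,None])[zz>0]
    return o+D*((z-o[2])/D[:,2])[:,None]
def mask(cam,q):
    r=silhouettes(cam,q)
    return (r[0]["region"],r[0]["conf"]) if r else (None,0)
def gouge(c,m,z=.058):
    ys,xs=np.nonzero(m); P=world(c,np.c_[xs,ys],z)[:,:2]
    (l,)=[cv2.fitLine(P.astype(np.float32),cv2.DIST_HUBER,0,.001,.001).ravel()]
    v=l[:2]*np.sign(l[0]); s=(P-l[2:])@v; 
    return l[2:]+v*(s.min()+.062),np.arctan2(v[1],v[0]),s.max()-s.min()
E
python3 - <<'E'
from h import *
for cam in("top","scene"):
  c=capture(cam)
  for n in["red","green","blue","yellow"]:
    m,cf=mask(cam,n+"_grip")
    if m is not None:
      p,a,L=gouge(c,m); ys,xs=np.nonzero(m);W=world(c,np.c_[xs,ys])
      print(cam,n,round(cf,2),p.round(4),round(a,3),round(L,3),"ztop",np.percentile(W[:,2],[50,90,97]).round(3))
  m,cf=mask(cam,"new_rack")
  ys,xs=np.nonzero(m);W=world(c,np.c_[xs,ys]); B=W[(W[:,2]>.012)&(W[:,2]<.026)][:,:2]
  print("rack",cf,cv2.minAreaRect(B.astype(np.float32)))
  T=W[W[:,2]>.045]; print(len(T),cv2.minAreaRect(T[:,:2].astype(np.float32)),T[:,2].max())
  for n in["brass_knob"]:
    r=spot_in(cam,n); print(n,r and world(c,r[0]["xy"],.045))
# old-board & bottle
c=capture("top"); 
ys,xs=np.mgrid[60:300:1,280:460:1];W=world(c,np.c_[xs.ravel(),ys.ravel()])
for (u0,u1,v0,v1) in[(330,380,40,95),(305,322,170,190),(335,400,250,285)]:
  ys,xs=np.mgrid[v0:v1,u0:u1];W=world(c,np.c_[xs.ravel(),ys.ravel()]);H=W[W[:,2]>.02];print(H.min(0).round(3),H.max(0).round(3))
E
```

```text
top red 0.82 [ 0.5918 -0.1211] -0.174 0.205 ztop [0.066 0.069 0.071]
top green 0.57 [ 0.5756 -0.1859] -0.171 0.208 ztop [0.065 0.069 0.071]
top blue 0.83 [ 0.5671 -0.2515] -0.176 0.208 ztop [0.065 0.069 0.07 ]
top yellow 0.88 [ 0.554  -0.3155] -0.161 0.212 ztop [0.064 0.069 0.07 ]
rack 0.63 ((0.5249934792518616, 0.2333887815475464), (0.13092510402202606, 0.3039661645889282), 4.183095932006836)
761 ((0.5253295302391052, 0.23262713849544525), (0.10273699462413788, 0.2628680467605591), 2.500610828399658) 0.06980655774670474
brass_knob []
scene red 0.78 [ 0.5866 -0.1222] -0.173 0.217 ztop [0.064 0.069 0.07 ]
scene green 0.84 [ 0.5651 -0.1854] -0.156 0.182 ztop [0.064 0.069 0.07 ]
scene blue 0.77 [ 0.5601 -0.2528] -0.161 0.219 ztop [0.062 0.069 0.07 ]
scene yellow 0.7 [ 0.5504 -0.3179] -0.164 0.218 ztop [0.063 0.069 0.07 ]
rack 0.69 ((0.5263843536376953, 0.23169530928134918), (0.13370753824710846, 0.30452752113342285), 3.638244390487671)
1219 ((0.5262429118156433, 0.23119966685771942), (0.10187012702226639, 0.2502424418926239), 4.175946235656738) 0.06585440840103152
brass_knob [[0.48115032 0.36095971 0.045     ]]
[ 0.765 -0.191  0.02 ] [ 0.921 -0.054  0.204]
[ 0.515 -0.014  0.022] [0.54  0.012 0.079]
[ 0.272 -0.213  0.021] [ 0.332 -0.064  0.036]
```

```bash
cat >> h.py <<'E'
def quat(yaw):
    f=yaw-np.pi/2; return [np.cos(f/2),np.sin(f/2),0,0]
E
python3 - <<'E'
from h import *
for k,(p,yaw) in enumerate([((.50,-.21,.34),-.17),((.45,.23,.34),.068)]):
  move_ptp(p,quat(yaw)); c=capture("wrist"); cv2.imwrite(f"pics/w{k}.png",c["image"])
  if k==0:
    for n in["red","green","blue","yellow"]:
      m,cf=mask("wrist",n+"_grip")
      if m is None: print(n,"none"); continue
      p,a,L=gouge(c,m); print(n,round(cf,2),p.round(4),round(a,3),round(L,3))
  else:
    m,cf=mask("wrist","new_rack")
    ys,xs=np.nonzero(m);W=world(c,np.c_[xs,ys]); B=W[(W[:,2]>.012)&(W[:,2]<.026)][:,:2]
    print("rack",cf,cv2.minAreaRect(B.astype(np.float32)))
    T=W[W[:,2]>.045]; print(len(T),cv2.minAreaRect(T[:,:2].astype(np.float32)),T[:,2].max())
  print(current_clock(),current_joint_pos())
E
```

```text
red 0.7 [ 0.5928 -0.1217] -0.167 0.178
green 0.71 [ 0.5736 -0.1855] -0.171 0.185
blue 0.88 [ 0.5689 -0.2517] -0.168 0.179
yellow 0.63 [ 0.5805 -0.198 ] -0.188 0.113
4.0167 [-5.26034474e-01  1.88495182e-01  1.46027421e+00 -8.98542121e-05
  1.49318146e+00  1.21568725e+00]
rack 0.61 ((0.5252797603607178, 0.23302045464515686), (0.1293582171201706, 0.30497559905052185), 4.207183837890625)
2977 ((0.5236990451812744, 0.238027423620224), (0.09777019917964935, 0.26152247190475464), 4.223028659820557) 0.06596368728690283
5.7417 [ 3.33989147e-01  1.29901718e-01  1.53188690e+00 -3.17534568e-04
  1.47981607e+00  1.83832324e+00]
```

View pics/w0.png

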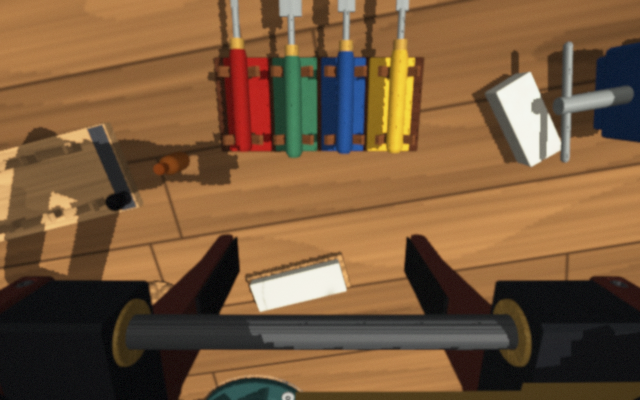

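View pics/w1.png

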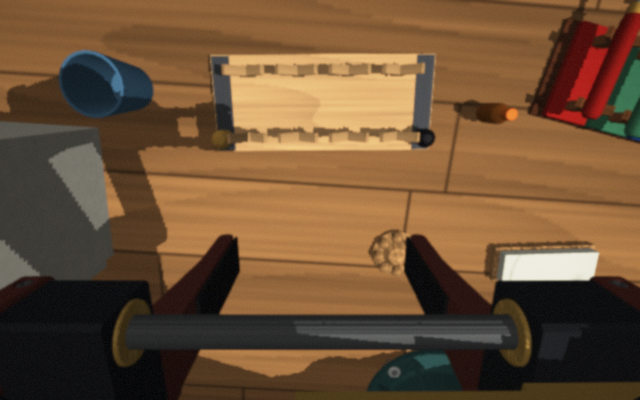

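The wrist views agree with the top view to about 2 mm (gouges at columns 237, 294, 345, 400; pale rack at 210–435 × 55–150). I'll do red first.

```bash
cat >> h.py <<'E'
RC,RY=np.array([.5254,.2327]),.071
OY=-.169
GP=.046
def place_xy(i):
    y=[.099,.033,-.033,-.099][i]; return RC+np.array([-np.sin(RY),np.cos(RY)])*y
def transfer(p,i,off=0.):
    """off: shift along +x of the held gouge relative to the grasp (m)"""
    q=quat(OY); p=np.asarray(p)
    move_ptp([*p,.16],q); move_gripper(GP)
    servo_line([*p,.06],q,rate=.2); servo_line([*p,.039],q,rate=.06)
    move_gripper(0.); g=current_finger_gap()
    servo_line([*p,.10],q,rate=.12)
    servo_line([p[0]-.09,p[1],.17],q,rate=.25)
    t=place_xy(i); q2=quat(RY)
    servo_line([t[0]-.03,t[1],.17],q2,rate=.3)
    print("gap",g,current_finger_gap()); t0=current_clock()
    servo_line([*t,.08],q2,rate=.2)
    hit=servo_line([*t,.0385],q2,rate=.04,contact_N=4)
    print("hit",hit,current_position().round(4) if hasattr(current_position(),"round") else current_position(),np.round(current_force(),1))
    move_gripper(GP); servo_line([*t,.13],q2,rate=.2)
    print("t",current_clock())
E
python3 - <<'E'
from h import *
transfer([.5925,-.1215],0)
move_ptp([.45,.23,.34],quat(RY)); c=capture("wrist"); cv2.imwrite("pics/w2.png",c["image"])
m,cf=mask("wrist","red_grip"); p,a,L=gouge(c,m); print(cf,p,a,L,"want",place_xy(0))
E
```

```text
gap 0.020841939113654402 0.02119306751359026
hit True [0.5179 0.3313 0.0392] [-0.6 -0.2  5.2]
t 15.475
0.72 [0.51903741 0.33171089] 0.075264305 0.1769039395865203 want [0.5183769  0.33145058]
```

View pics/w2.png

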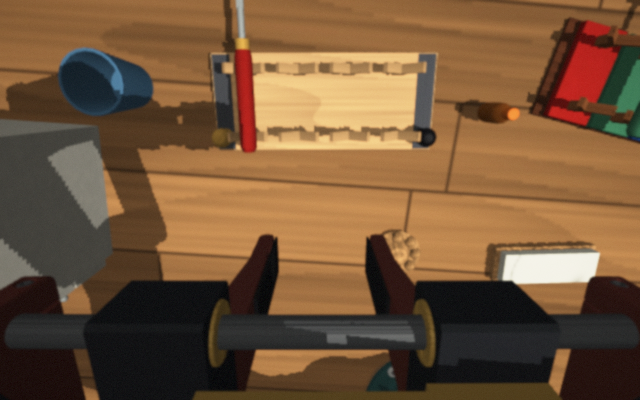

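Red lies in the first place beside the brass knob (column 245, rows 50–150), within 1 mm of target. I'll do the others the same way.

Run:
```python
from h import *
for i,(n,p) in enumerate([("green",[.5745,-.1857]),("blue",[.568,-.2516]),("yellow",[.554,-.3155])],1):
  transfer(p,i)
  if not .015<0.021<.03: break
  move_ptp([.45,.23,.34],quat(RY)); c=capture("wrist")
  m,cf=mask("wrist",n+"_grip")
  if m is None: print(n,"not seen"); break
  g,a,L=gouge(c,m); print(n,cf,g,a,L,"want",place_xy(i))
  if np.abs(g-place_xy(i)).max()>.015: print("STOP"); break
cv2.imwrite("pics/w3.png",c["image"])
s=capture("scene");cv2.imwrite("pics/s3.png",s["image"])
c=capture("wrist")
for n in["red","green","blue","yellow"]:
  m,cf=mask("wrist",n+"_grip")
  if m is None: continue
  g,a,L=gouge(c,m); print(n,round(cf,2),g.round(4),round(a,3))
```

```text
gap 0.02087946977186163 0.021069961397717205
hit True [0.5226 0.2654 0.0391] [1.  0.3 5.1]
t 25.85
green 0.77 [0.5221906  0.26618478] 0.072122715 0.17803455078084796 want [0.52305897 0.26561686]
gap 0.021107960048838314 0.021195373327920597
hit True [0.5273 0.1996 0.0391] [ 0.1 -1.4  5.1]
t 36.3583
blue 0.68 [0.52679842 0.2001051 ] 0.072734594 0.1780053323114973 want [0.52774103 0.19978314]
gap 0.021275404545534077 0.021256301132040224
hit True [0.532  0.1338 0.0392] [-0.3 -0.6  4.9]
t 47.0417
yellow 0.81 [0.53673725 0.13483982] 0.06994745 0.17292874923018298 want [0.5324231  0.13394942]
red 0.94 [0.5176 0.3317] 0.076
green 0.69 [0.5221 0.2658] 0.075
blue 0.62 [0.528  0.2005] 0.068
yellow 0.73 [0.5366 0.1346] 0.07
```

View pics/w3.png

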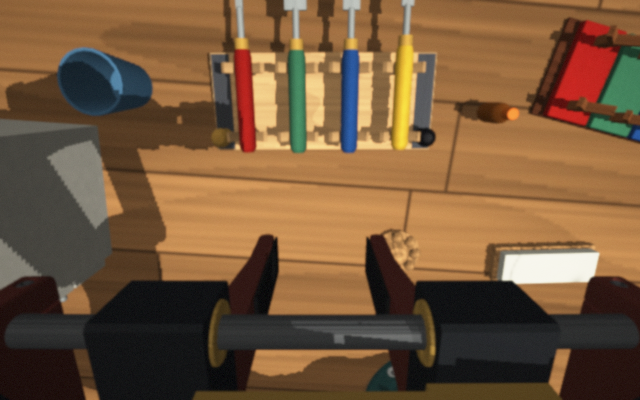

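View pics/s3.png

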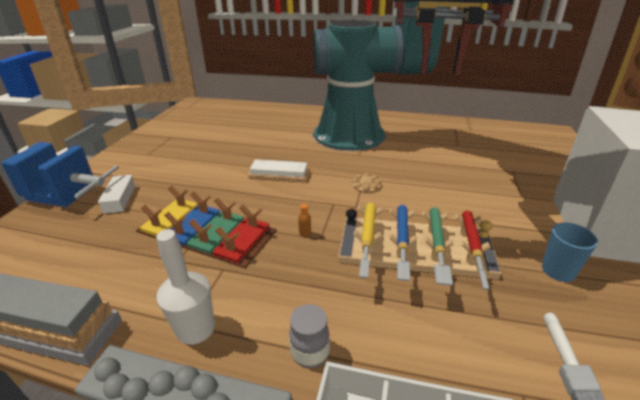

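All four lie in order across both Vs (columns 245, 298, 350, 403). Yellow sits about 4 mm too far forward. There is plenty of time, so I'll nudge it back, check, and hand in.

Run:
```python
from h import *
q=quat(RY); u=np.array([np.cos(RY),np.sin(RY)]); t=place_xy(3); t=t+np.array([0,.0003]); e=t-.0042*u
move_ptp([*t,.14],q); servo_line([*t,.06],q,rate=.2); servo_line([*t,.039],q,rate=.06)
move_gripper(0.); servo_line([*t,.065],q,rate=.1); servo_line([*e,.065],q,rate=.03)
print(servo_line([*e,.0385],q,rate=.04,contact_N=4),current_finger_gap())
move_gripper(GP); servo_line([*e,.13],q,rate=.2); move_ptp([.45,.23,.34],q); sleep(.5)
c=capture("wrist"); cv2.imwrite("pics/w4.png",c["image"])
for i,n in enumerate(["red","green","blue","yellow"]):
  m,cf=mask("wrist",n+"_grip"); 
  if m is None: print(n,"none"); continue
  g,a,L=gouge(c,m); ys,xs=np.nonzero(m); W=world(c,np.c_[xs,ys]); s=(W[:,:2]-g)@u
  print(n,round(cf,2),(g-place_xy(i)).round(4),round(a,3),"z rear/front",[np.percentile(W[k,2],90).round(3) for k in(s<-.03,(s>.02)&(s<.05))])
print(current_clock())
```

```text
True 0.021170709911573493
red 0.69 [0.0001 0.0004] 0.075 z rear/front [np.float64(0.068), np.float64(0.069)]
green 0.89 [-0.0013  0.0005] 0.07 z rear/front [np.float64(0.068), np.float64(0.069)]
blue 0.81 [-0.0013  0.0003] 0.075 z rear/front [np.float64(0.068), np.float64(0.069)]
yellow 0.65 [-0.0013  0.0003] 0.07 z rear/front [np.float64(0.068), np.float64(0.068)]
55.1583
```

View pics/w4.png

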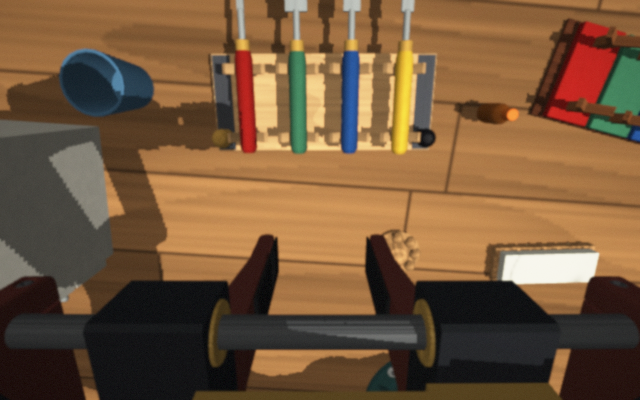

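All four lie level with their butts in line at about row 152, and the gripper is clear.

```bash
python3 -c "
from bench import *
close_job();print('ok')"
```

```text
the job is handed in; nothing more can be done
ok
```

I moved all four gouges to the pale rack and handed the job in at about 55 s of the 96 s allowed. From the brass knob they run red, green, blue, yellow, the same left-to-right order as the old row, with blades pointing away from the robot.

- **Correction:** yellow first landed about 4 mm too far forward, so I picked it up again and set it back.
- **Position:** in the last wrist-camera check, each gouge was within about 1.5 mm of the centre of its place.
- **Level:** handle tops measured 68–69 mm above the table at both ends, as expected for handles lying in the Vs.
- **Clear of the robot:** the gripper is open and well above the rack.

No final check failed or disagreed. One early wrist reading of yellow, still in the old rack, was clearly wrong. I used the top camera's position for yellow instead, and that may be where the 4 mm came from.

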